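Lap a spectacle temple on a sprung bed

TASK

Push the lapping fixture's carriage by its tab along the slide until it snaps past the spring detent and stays home against the stop. Then take the lapping block with the upright rib from its white box and, felt sole flat, long side along the temple and covering its full width, draw it in one unbroken stroke along the whole black temple, from the hinge end to the ear tip by the push tab, with a steady light pressure that keeps the sprung bed about half way down, never letting it come up or bottom during the stroke. Last, stand the block back upright in its box, with the carriage still home and everything else left where it was.

Things in the scene. Friction and masses are not known exactly. Their poses are not given: they have to be found in the camera images.
- fixture: lapping fixture, a dark steel base plate 130 (x) x 280 (y) x 12 high fixed to the table; origin under the plate's centre; its y axis is the slide direction of the carriage, towards the steel stop bar (20 high) at its +y end
- carriage (a joint): travel of the aluminium carriage along the fixture's +y, metres: 0 = farthest from the stop, 0.060 = home against the stop. A spring plunger on the +x side of the base must be overcome by a ridge on the carriage over the last 12 mm (crest at 0.055, about 10 N, push up to 15 N); short of the crest it springs back, past it it snaps home and holds
- push_tab (a point): point on the carriage's push tab: an upright plate at the carriage's -y end, 44 wide (x), 8 thick (y), its top 70 above the table, free of other things from 26 to 70 above the table (30 clear between tab and bed). The point is the middle of its outer (-y) face, 52 above the table; axes as the fixture's. Push it in +y
- bed (a joint): how far the sprung aluminium bed on the carriage (52 x 150) is pressed down, metres: 0 = fully up, 0.012 = bottomed; about 0.6 N per mm after a start of about 1 N
- temple: black spectacle temple (side arm) fixed flat on the bed: straight strip 18 wide (x), 120 long (y), standing 5 proud of the bed. Origin at the centre of its TOP face, 53 above the table when the bed is up; z up; y along the strip, parallel to the fixture's y. Its +y end (towards the stop) carries the steel hinge barrels, its -y end (towards the push tab) is the slightly wider ear tip
- block: wooden lapping block with a thin grey felt sole: foot 36 (x) x 50 (y) x 22 high, on it an upright grip rib 18 thick (x), 36 long (y), from 22 to 56 above the sole. Origin at the centre of the sole's underside, z up, y along the long side. Mass about 0.16 kg. It starts standing in its white box; pinch the rib from above, fingers closing along x
- tray: the shallow white box in which the lapping block stands, left or right of the fixture, fixed: outside 100 (x) x 110 (y), walls 3 thick and 14 high, floor 3 thick; origin under its centre
- spectacles: pair of black-rimmed spectacles standing on its rims with open side arms, about 135 wide, 140 deep and 45 high, on the far side of the table; origin under the middle of the rims; a bystander
- case: black rounded spectacle case, 60 x 155 x 38 high, lying on the far side; origin under its centre; a bystander
- driver: small screwdriver with a black handle, 150 long, lying near the robot; origin under its middle; a bystander
- screwcup: small open steel cup, 36 across, 25 high, standing between the fixture and the left white box; origin under its centre; a bystander
- cleaner: clear cleaner bottle, 40 across, 100 high, far right; origin under its centre; a bystander
- flask: bright steel flask with a narrow neck, 70 across the foot, 125 high, far left; origin under its centre; a bystander
- lensring: grey lens ring, 52 across, 8 high, lying flat near the robot; origin under its centre; a bystander
- puck: ROUND polishing puck with a mushroom knob, 48 across, 50 high, lying in the other white box; not the lapping block; origin under its centre; a bystander
There are look-alikes about, which are no part of the job. What is shaped like the tray but red is not meant.

How it is judged:
On the way, in this order (a step that is already met when the one before it is completed fails the run):
1. the carriage is home, past the detent (travel over 57.5 mm) (value of joint carriage above 0.0575 m), for 0.2 s.
2. the block presses flat and aligned (10 mm, 0.3 rad; tilt 0.2 rad) on the hinge end, its centre 32 mm or more from the temple's middle; bed sunk 1.5 to 10.5 mm, carriage home (value of joint carriage above 0.0575 m and value of joint bed between 0.0015 and 0.0105 m and contact force between block and temple above 0.8 N and x of block in the frame of temple between -0.01 and 0.01 m and angle between block's own z axis and vertical below 0.2 rad and angle between the y axis of block and the y axis of temple, either way round below 0.3 rad and y of block in the frame of temple above 0.032 m), for 0.1 s.
3. pressing likewise, the block passes the middle of the temple (within 12 mm) (value of joint carriage above 0.0575 m and value of joint bed between 0.0015 and 0.0105 m and contact force between block and temple above 0.8 N and x of block in the frame of temple between -0.01 and 0.01 m and angle between block's own z axis and vertical below 0.2 rad and angle between the y axis of block and the y axis of temple, either way round below 0.3 rad and y of block in the frame of temple between -0.012 and 0.012 m), for 0.05 s.
4. pressing likewise, the block reaches the ear tip: its centre at least 32 mm from the middle towards the push tab (value of joint carriage above 0.0575 m and value of joint bed between 0.0015 and 0.0105 m and contact force between block and temple above 0.8 N and x of block in the frame of temple between -0.01 and 0.01 m and angle between block's own z axis and vertical below 0.2 rad and angle between the y axis of block and the y axis of temple, either way round below 0.3 rad and y of block in the frame of temple below -0.032 m), for 0.1 s.
At the end, for the whole second after the job is handed in: The carriage is still home past the detent (travel over 57.5 mm), the bed is up again (within 1 mm), and the block stands at rest on the floor of its own box (sole within 8 mm of the box's underside, tilted less than 0.1 rad), released (value of joint carriage above 0.0575 m and value of joint bed below 0.001 m and x of block in the frame of tray between -0.047 and 0.047 m and y of block in the frame of tray between -0.052 and 0.052 m and z of block in the frame of tray below 0.008 m and angle between block's own z axis and vertical below 0.1 rad and linear speed of block below 0.02 m/s); the robot touches nothing.
It fails at once if pressure lost in mid stroke: block over the middle 56 mm of the temple (within 15 mm sideways, sole under 25 mm above it) with the bed sunk less than 1 mm (y of block in the frame of temple between -0.028 and 0.028 m and x of block in the frame of temple between -0.015 and 0.015 m and z of block in the frame of temple below 0.025 m and value of joint bed below 0.001 m).
It fails at once if the bed is bottomed (sunk more than 11 mm) (value of joint bed above 0.011 m).
It fails at once if a bystander is disturbed: one of the loose things listed as bystanders moves more than 30 mm (distance of any of spectacles, case, driver, screwcup, cleaner, flask, lensring, puck from where it was at the start of the episode above 0.03 m).
It also fails if it takes over 62 s, if anything falls off the work surface, if the arm or the gripper's body presses on something with over 40 N, if the wrist force passes 120 N, or if a joint passes its speed limit or range.

ROBOT

A 6-joint arm with a two-finger parallel gripper is mounted at the origin on the work surface. World frame = base frame: x ahead of the robot, y to its left, z up, the work surface at z = 0. Lengths are in m, angles in rad, forces in N, time in s.
With the tool pointing down it reaches from about 0.275 to 0.85 m from the base axis. Payload 19 kg.
Tool frame: the origin (TCP) lies at the very end of the fingers, on their centre line; the grasp point (between the pads) lies 19 mm behind it; z points along the fingers, y is the line along which they close (so a half turn about z gives the same grasp; the last joint's range is limited). The gripper opens to 85 mm and grips with 20 to 120 N. Pads are 22 mm wide; open, the fingers measure 114 mm over their backs; the gripper's body (76 mm by 85 mm) begins 54 mm behind the grasp point. The pads swing forward as they close: fully open they stand 13 mm farther back than shut.
Start: joints at [-1.353, 0.15, 1.437, -0, 1.554, -0.134], TCP at [0.198, -0.54, 0.231] pointing down, gripper open.
Joint ranges: [-2.8, 2.8], [-0.68, 2.1], [0.12, 2.68], [-1.39, 4.53], [0.16, 2.79], [-2.81, 2.81]. Speed limits (rad/s): [1.89, 1.89, 2.22, 3.01, 3.01, 3.01].

INTERFACE

Orientations are given as a unit quaternion [x, y, z, w].
In Python, from cell import arm gives the robot as it stands. The module is installed in compiled form; this text tells all that it offers.
- The arm moves only by the tool carry_out, never from a script. Its argument "rows" is a list of rows, each an object with "grip": the finger opening in m, from 0 to 0.0854; "travel": the shift along the tool's x, y, z in m, a list of three; "spin": the turn about the tool's z in degrees. A call has 1 to 10 rows; each row is the pose to reach, as a shift and turn from the pose commanded when the call began, along the tool's axes at that moment; what a row does not reach only later rows make up. A row lasts 1/8 s, in which the tool goes at most 62.5 mm and 10.7 degrees, less where a joint would pass 70% of its speed; a pose out of reach is approached as far as the arm can. A call with a gripper value outside its range is refused whole. The fingers move at their own pace and stop on an object; "grip_force" is the grip in N (left out, the last holds). Time passes only in rows, so rows that repeat a pose let the fingers close. It gives the time, the measured TCP pose, the force, the opening and the grip force at its end, in the units of the state.
- arm.get_state(): the state, without advancing time (a new reading comes with each control period).
- arm.read_camera(name): name is "scene" or "top" or "wrist"; returns a dict with "img" (480x640x3 uint8, blue, green, red), "camera_matrix" (3x3 intrinsics, pixels), "k1" (the pictures are not rectified: a ray, as slopes to the right and down, at radius r is drawn at 1 + k1 r^2 times it, then the intrinsics apply), "world_to_cam" (4x4, takes a point from world to camera coordinates); the wrist camera has in their place "T_tool_cam" (4x4, takes a point from camera to tool coordinates, whose origin is the TCP and whose axes are the flange's). Camera axes: x right, y up, looking along -z (the intrinsics and any distortion apply to the point x, -y, -z); pixel columns grow to the right and rows downward; lengths in m; the calibration is good to about 2 mm. A picture is of the moment at which its call begins: read the wrist's pose just before it. There is no depth.
- arm.sign_off(): hands the job in; it is judged then, once.
The state is a dict: "time": time; "joint_pos": joint angles; "joint_velocities": joint speeds; "effort": joint torques, N m; "eef_pos": TCP position; "tcp_rot": TCP orientation; "contact_force": force on the tool from outside, world axes, zero at the start; "moment": the same for the moment, N m; "gripper_width": finger opening in m; "finger_force": force on a finger pad.
Only numpy, scipy, OpenCV 4.12 (cv2) and the standard library are available. Lean on these libraries where they do the work, as an engineer would, in place of code of your own. Each camera call takes 0.05 s, during which the arm holds its last target. There are 200 camera calls.

## Working session

There is one attempt and no reset: what is moved stays moved. The work goes in short steps, Python scripts to look and compute and a tool call to move; the robot and the scene stay as the last step left them, time stands still between calls to the robot, and variables do not carry over. Pictures are saved under pics/ and viewed, at most 13 in all, crops included, and the job is handed in when it is done.

Besides the shell and the picture viewer there is one more tool, called after "Request:" by a JSON object that holds its "fn" and its "kwargs", one argument or row to a line. carry_out: Moves the arm, as the interface text tells. Its arguments: {"type":"object","properties":{"rows":{"type":"array","items":{"type":"object","properties":{"grip":{"type":"number"},"travel":{"type":"array","items":{"type":"number"}},"spin":{"type":"number"}}}},"grip_force":{"type":"number"}},"required":["rows"]}

```bash
mkdir -p pics; cat > h.py <<'E'
import numpy as np,cv2
from cell import arm
from scipy.spatial.transform import Rotation as R
def snap(n,f):
    s=arm.get_state();c=arm.read_camera(n);cv2.imwrite(f'pics/{f}.png',c['img'])
    if 'world_to_cam' in c: M=np.linalg.inv(np.array(c['world_to_cam']))
    else:
        T=np.eye(4);T[:3,:3]=R.from_quat(s['tcp_rot']).as_matrix();T[:3,3]=s['eef_pos'];M=T@np.array(c['T_tool_cam'])
    np.savez(f'pics/{f}.npz',M=M,K=c['camera_matrix'],k=c['k1']);return c['img']
def ray(f,u,v):
    d=np.load(f'pics/{f}.npz');K,k,M=d['K'],float(d['k']),d['M']
    p=cv2.undistortPoints(np.array([[[u,v]]],float),K,np.array([k,0,0,0.]),None,None,None)[0,0] if 0 else None
    q=np.array([(u-K[0,2])/K[0,0],(v-K[1,2])/K[1,1]]);p=q.copy()
    for _ in range(50): p=q/(1+k*(p@p))
    return M[:3,3],M[:3,:3]@np.array([p[0],-p[1],-1])
def atz(f,u,v,z):
    o,d=ray(f,u,v);return o+d*(z-o[2])/d[2]
def tri(a,b):
    A=[];B=[]
    for f,u,v in (a,b):
        o,d=ray(f,u,v);d=d/np.linalg.norm(d);P=np.eye(3)-np.outer(d,d);A.append(P);B.append(P@o)
    x=np.linalg.solve(sum(A),sum(B))
    return x,[np.linalg.norm(P@x-q) for P,q in zip(A,B)]
E
python3 - <<'E'
from h import *
np.set_printoptions(precision=4,suppress=True)
for n in ('scene','top','wrist'): snap(n,n+'0'); d=np.load(f'pics/{n}0.npz');print(n,d['M'],d['K'],d['k'])
s=arm.get_state();print(s)
E
```

```text
scene [[ 0.7877 -0.3934  0.4741  1.2247]
 [ 0.616   0.4981 -0.6103 -0.8831]
 [ 0.0039  0.7728  0.6347  1.0111]
 [ 0.      0.      0.      1.    ]] [[591.9965   0.     313.7776]
 [  0.     591.9965 240.4346]
 [  0.       0.       1.    ]] -0.07245696915284086
top [[ 0.0127  0.9993 -0.0357  0.4952]
 [-0.9999  0.0125 -0.0058 -0.0007]
 [-0.0053  0.0358  0.9993  1.2502]
 [ 0.      0.      0.      1.    ]] [[587.9363   0.     319.9967]
 [  0.     587.9363 238.8609]
 [  0.       0.       1.    ]] -0.019400777294734228
wrist [[ 0.3451  0.8888  0.3016  0.2752]
 [-0.9386  0.3274  0.1092 -0.5117]
 [-0.0017 -0.3207  0.9472  0.3737]
 [ 0.      0.      0.      1.    ]] [[421.015    0.     312.0515]
 [  0.     421.015  248.4356]
 [  0.       0.       1.    ]] -0.06150799553017284
{'time': 0.15, 'joint_pos': array([-1.353 ,  0.1509,  1.4379,  0.    ,  1.5538, -0.134 ]), 'joint_velocities': array([ 0.0003, -0.0008, -0.0026,  0.0002, -0.0028,  0.0002]), 'effort': array([  0.0033, -71.3378, -57.1045,  -0.0001,   0.0071,  -0.    ]), 'eef_pos': array([ 0.1981, -0.5396,  0.2308]), 'tcp_rot': array([ 0.9846,  0.175 , -0.    , -0.0005]), 'contact_force': array([-0.1321,  0.7398, -0.9747]), 'moment': array([-0.0068,  0.0327, -0.0028]), 'finger_force': 0.0, 'gripper_width': 0.0853837145044404}
```

View pics/top0.png

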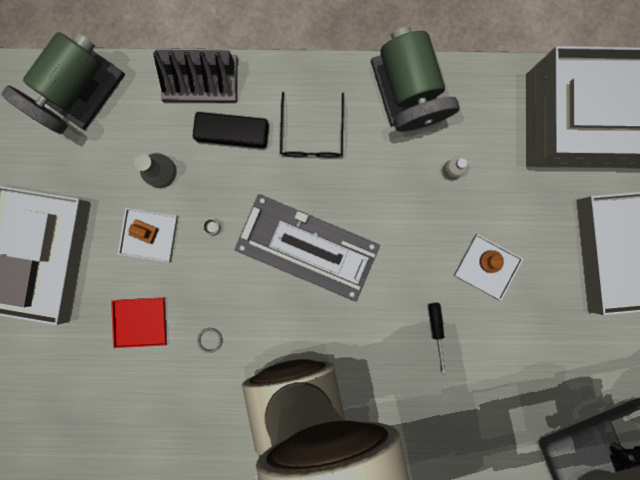

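View pics/scene0.png

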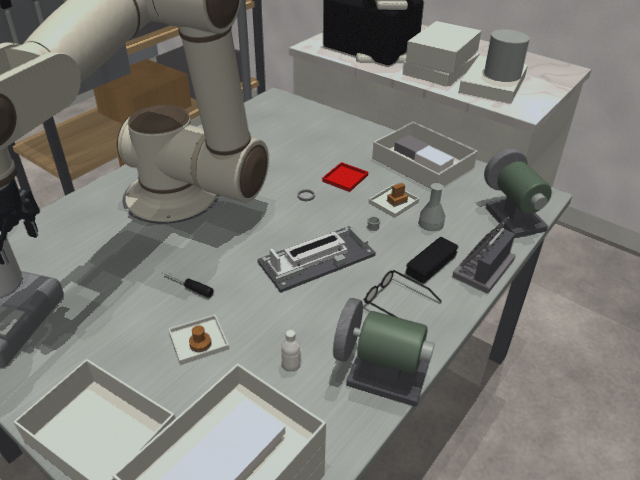

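Top view: the fixture is at about (308,247), with its stop bar at the left end (250,222) and push tab at the right end (358,264). The rib block is in the left white box (147,235), and the round puck is in the right box (491,262). I'll enlarge these.

```bash
python3 - <<'E'
import cv2,numpy as np
t=cv2.imread('pics/top0.png');s=cv2.imread('pics/scene0.png')
z=lambda i,x,y,w,h,k:cv2.resize(i[y:y+h,x:x+w],None,fx=k,fy=k,interpolation=cv2.INTER_CUBIC)
cv2.imwrite('pics/a.png',z(t,230,188,160,120,5))
o=np.zeros((600,800,3),np.uint8)
o[:300,:400]=z(t,110,198,80,60,5);o[:300,400:]=z(s,360,165,80,60,5);o[300:,:600]=z(s,255,222,120,60,5) 
cv2.imwrite('pics/b.png',o)
E
```

```text
(no output)
```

View pics/a.png

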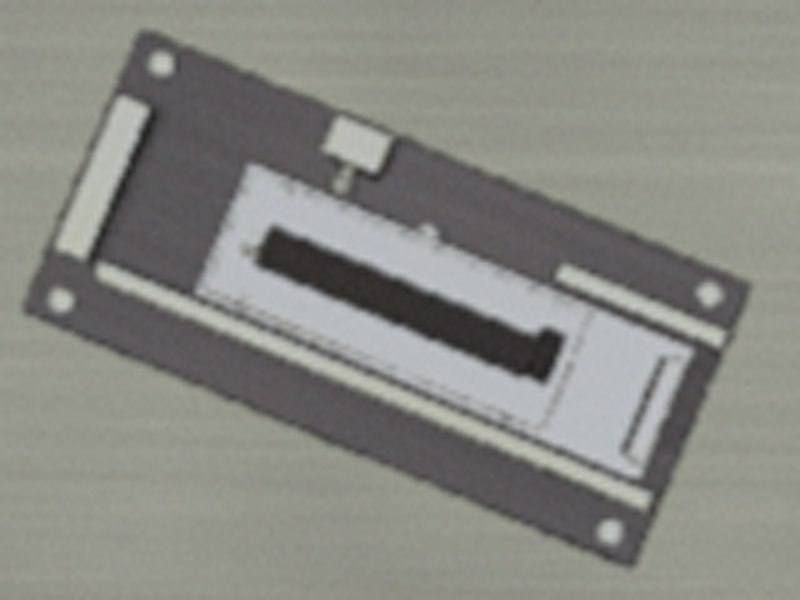

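View pics/b.png

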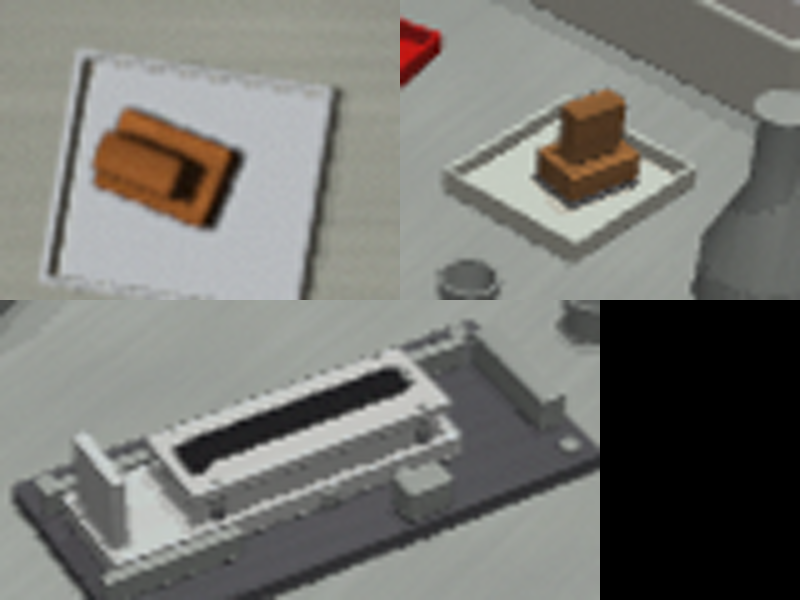

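The crops show the plate corners, the temple strip, the tab (thin line at the carriage's right end) and the block. The block's rib runs along the box's long slant. Next I'll compute positions.

```bash
python3 - <<'E'
from h import *
np.set_printoptions(precision=4,suppress=True)
A=lambda x,y,z:atz('top0',230+x/5-.4,188+y/5-.4,z)
B=lambda x,y,z:atz('top0',110+x/5-.4,198+y/5-.4,z)
pl=[A(*p,.012) for p in [(143,32),(748,285),(633,567),(25,310)]]
c=np.mean(pl,0);print('plate',c,[np.linalg.norm(pl[i]-pl[i-1]) for i in range(4)])
y=pl[0]-pl[1]+pl[3]-pl[2];yaw=np.arctan2(-y[0],y[1]);print('yaw',np.degrees(yaw))
Rf=np.array([[np.cos(yaw),-np.sin(yaw)],[np.sin(yaw),np.cos(yaw)]])
L=lambda p:(p[:2]-c[:2])@Rf
h,e=A(267,248,.053),A(555,358,.053);print('temple ends',h,e,L(h),L(e))
for p in [(668,358),(628,456),(692,365),(650,467)]: print('tab',L(A(*p,.07)))
S=lambda x,y:('scene0',360+(x-400)/5-.4,165+y/5-.4)
T=lambda x,y:('top0',110+x/5-.4,198+y/5-.4)
S2=lambda x,y:('scene0',255+x/5-.4,222+(y-300)/5-.4)
TA=lambda x,y:('top0',230+x/5-.4,188+y/5-.4)
print('foot c',tri(T(213,228),S(538,155)), 'rib mid',tri(T(137,165),S(594,101)))
print('tab ends',tri(TA(692,365),S2(122,485)),tri(TA(648,467),S2(75,437)))
print('temple end',tri(TA(267,248),S2(395,378)),tri(TA(555,358),S2(195,460)))
print('tray',[B(*p,.014) for p in [(78,50),(338,90),(42,278)]])
fc=[B(*p,.022) for p in [(130,108),(240,152),(213,228)]];print('foot',fc,(fc[0]+fc[2])/2)
E
```

```text
plate [0.5215 0.0337 0.012 ] [np.float64(0.1275328461588371), np.float64(0.2769307076993589), np.float64(0.12804688707124076), np.float64(0.27788707231964055)]
yaw -22.0735424463163
temple ends [0.5404 0.0817 0.053 ] [ 0.497  -0.0362  0.053 ] [-0.0005  0.0515] [ 0.0037 -0.074 ]
tab [ 0.021  -0.1154]
tab [-0.0214 -0.1157]
tab [ 0.0222 -0.1253]
tab [-0.0221 -0.1255]
foot c (array([0.5268, 0.3587, 0.0236]), [np.float64(0.0017189016207770586), np.float64(0.001718901620776919)]) rib mid (array([0.5501, 0.3786, 0.0607]), [np.float64(0.0004016493815872818), np.float64(0.00040164938158752613)])
tab ends (array([ 0.4974, -0.0885,  0.0721]), [np.float64(0.003269413473804068), np.float64(0.003269413473804138)]) (array([ 0.4551, -0.0724,  0.0696]), [np.float64(0.0017056434815847718), np.float64(0.0017056434815849088)])
temple end (array([0.5402, 0.0816, 0.0517]), [np.float64(0.00030904708586497947), np.float64(0.0003090470858648347)]) (array([ 0.499 , -0.0346,  0.0525]), [np.float64(0.0025780154813112247), np.float64(0.0025780154813112334)])
tray [array([0.6003, 0.4195, 0.014 ]), array([0.5847, 0.3087, 0.014 ]), array([0.5037, 0.4324, 0.014 ])]
foot [array([0.5755, 0.3942, 0.022 ]), array([0.5576, 0.3474, 0.022 ]), array([0.5255, 0.358 , 0.022 ])] [0.5505 0.3761 0.022 ]
```

Request:
{"fn": "carry_out", "kwargs": {
  "rows": [
    {"travel":[0.048,-0.037,0],"spin":-6,"grip":0},
    {"travel":[0.096,-0.074,0],"spin":-12,"grip":0},
    {"travel":[0.144,-0.111,0],"spin":-18,"grip":0},
    {"travel":[0.191,-0.148,0],"spin":-24,"grip":0},
    {"travel":[0.239,-0.185,0],"spin":-30,"grip":0},
    {"travel":[0.287,-0.222,0],"spin":-36,"grip":0},
    {"travel":[0.335,-0.259,0],"spin":-42,"grip":0},
    {"travel":[0.3826,-0.296,0],"spin":-47.8,"grip":0},
    {"travel":[0.3826,-0.296,0.06],"spin":-47.8,"grip":0},
    {"travel":[0.3826,-0.296,0.08],"spin":-47.8,"grip":0}
  ]
}}

```text
time: 1.4
eef_pos: [0.4543, -0.1285, 0.1482]
tcp_rot: [0.829, 0.56, -0.001, -0.002]
contact_force: [0.5, 1.0, 1.1]
gripper_width: -0.0005
finger_force: 0.0
```

```bash
python3 - <<'E'
from h import *
np.set_printoptions(precision=4,suppress=True)
s=arm.get_state();print(s['time'],s['eef_pos'],R.from_quat(s['tcp_rot']).as_matrix(),s['contact_force'])
i=snap('wrist','w1')
E
```

```text
1.4 [ 0.4543 -0.1285  0.1482] [[ 0.3733  0.9277 -0.0036]
 [ 0.9277 -0.3733  0.0017]
 [ 0.0002 -0.0039 -1.    ]] [0.4597 0.9688 1.0876]
```

View pics/w1.png

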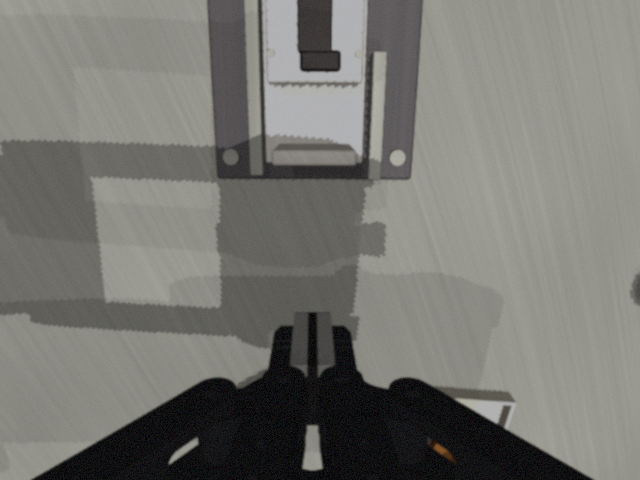

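The wrist view is well aligned. The tab's top outer edge runs from (272,164) to (355,164), and the ear tip is centred at about (320,60).

```bash
python3 - <<'E'
from h import *
np.set_printoptions(precision=4,suppress=True)
s=arm.get_state();Rt=R.from_quat(s['tcp_rot']).as_matrix();p=s['eef_pos']
for n,q in dict(tabL=(272,164,.07),tabR=(355,164,.07),plL=(218,178,.012),plR=(411,178,.012),ear=(320,70,.053),strip=(315.5,10,.053),strip2=(316,50,.053),platL=(208,5,.012),platR=(422,5,.012)).items():
    w=atz('w1',*q);print(n,w,'tool',Rt.T@(w-p))
E
```

```text
tabL [ 0.4544 -0.0707  0.07  ] tool [ 0.054  -0.0208  0.0771]
tabR [ 0.4945 -0.0868  0.07  ] tool [0.0541 0.0224 0.0768]
plL [ 0.4092 -0.0704  0.012 ] tool [ 0.0374 -0.0625  0.1353]
plR [ 0.5284 -0.1182  0.012 ] tool [0.0377 0.066  0.1346]
ear [ 0.4952 -0.0362  0.053 ] tool [0.1012 0.0042 0.0939]
strip [ 0.5037 -0.0084  0.053 ] tool [0.1302 0.0018 0.094 ]
strip2 [ 0.4969 -0.0263  0.053 ] tool [0.1111 0.0021 0.094 ]
platL [0.4484 0.0263 0.012 ] tool [ 0.1417 -0.0623  0.1353]
platR [ 0.5672 -0.0215  0.012 ] tool [0.1418 0.0657 0.1346]
```

Request:
{"fn": "carry_out", "kwargs": {
  "rows": [
    {"travel":[0,0.0015,0.055],"spin":0,"grip":0},
    {"travel":[0,0.0015,0.103],"spin":0,"grip":0},
    {"travel":[0.02,0.0015,0.103],"spin":0,"grip":0},
    {"travel":[0.038,0.0015,0.103],"spin":0,"grip":0},
    {"travel":[0.046,0.0015,0.103],"spin":0,"grip":0},
    {"travel":[0.055,0.0015,0.103],"spin":0,"grip":0},
    {"travel":[0.064,0.0015,0.103],"spin":0,"grip":0},
    {"travel":[0.073,0.0015,0.103],"spin":0,"grip":0},
    {"travel":[0.082,0.0015,0.103],"spin":0,"grip":0}
  ]
}}

```text
time: 2.58
eef_pos: [0.4871, -0.0556, 0.0485]
tcp_rot: [0.829, 0.559, -0.001, 0.001]
contact_force: [-11.2, -25.4, 7.1]
gripper_width: -0.0001
finger_force: 13.0
```

Request:
{"fn": "carry_out", "kwargs": {
  "rows": [
    {"travel":[0.004,0,0],"spin":0,"grip":0},
    {"travel":[0.008,0,0],"spin":0,"grip":0},
    {"travel":[0.011,0,0],"spin":0,"grip":0}
  ]
}}

```text
time: 2.95
eef_pos: [0.4906, -0.0469, 0.0484]
tcp_rot: [0.829, 0.559, -0.003, 0.002]
contact_force: [-20.7, -47.8, 10.5]
gripper_width: 0.0001
finger_force: 26.5
```

Request:
{"fn": "carry_out", "kwargs": {
  "rows": [
    {"travel":[0.003,0,0],"spin":0,"grip":0},
    {"travel":[0.006,0,0],"spin":0,"grip":0}
  ]
}}

```text
time: 3.2
eef_pos: [0.4908, -0.0465, 0.0485]
tcp_rot: [0.829, 0.559, -0.007, 0.004]
contact_force: [-47.7, -102.3, 22.8]
gripper_width: -0.0002
finger_force: 56.9
```

Request:
{"fn": "carry_out", "kwargs": {
  "rows": [
    {"travel":[-0.006,0,0],"spin":0,"grip":0},
    {"travel":[-0.01,0,0],"spin":0,"grip":0}
  ]
}}

```text
time: 3.45
eef_pos: [0.4899, -0.0484, 0.0483]
tcp_rot: [0.829, 0.559, 0.0, -0.0]
contact_force: [0.4, 0.6, -0.2]
gripper_width: -0.0001
finger_force: 0.0
```

```bash
python3 - <<'E'
from h import *
np.set_printoptions(precision=4,suppress=True)
s=arm.get_state();print(s['eef_pos'],s['contact_force'])
w=snap('wrist','w2');t=snap('top','t2')
z=lambda i,x,y,w,h,k:cv2.resize(i[y:y+h,x:x+w],None,fx=k,fy=k,interpolation=cv2.INTER_CUBIC)
o=np.zeros((600,800,3),np.uint8);o[:300,:400]=cv2.resize(w,(400,300));o[300:,:]=z(t,230,200,160,60,5);o[:300,400:]=z(snap('scene','s2'),250,205,133,100,3.01)[:300,:400]
cv2.imwrite('pics/c2.png',o)
E
```

```text
[ 0.4899 -0.0484  0.0483] [ 0.4494  0.6007 -0.2405]
```

View pics/c2.png

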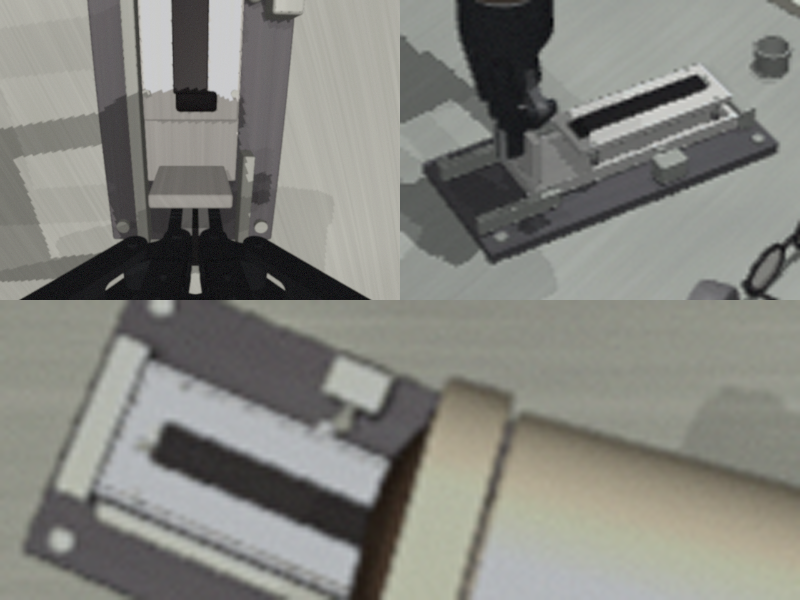

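```bash
python3 - <<'E'
from h import *
np.set_printoptions(precision=4,suppress=True)
c=np.array([.5215,.0337]);a=np.radians(-22.07)
Rf=np.array([[np.cos(a),-np.sin(a)],[np.sin(a),np.cos(a)]]);L=lambda p:(p[:2]-c)@Rf
A=lambda x,y,z:L(atz('top0',230+x/5-.4,188+y/5-.4,z))
C=lambda x,y,z:L(atz('t2',230+x/5-.4,200+(y-300)/5-.4,z))
print('stop inner',A(148,105,.02),A(88,255,.02))
print('bed +y edge before',A(247,165,.048),A(200,292,.048),'after',C(150,360,.048),C(95,495,.048))
print('hinge before/after',A(267,248,.053),C(160,440,.053))
print('tab top edge w2',[L(atz('w2',u,309,.07)) for u in (237,371)],'ear',L(atz('w2',314,178,.053)))
E
```

```text
stop inner [0.0357 0.1236] [-0.032   0.1222]
bed +y edge before [0.0277 0.0727] [-0.0277  0.0702] after [0.0293 0.1167] [-0.0304  0.1158]
hinge before/after [-0.0005  0.0515] [0.0006 0.0995]
tab top edge w2 [array([-0.0227, -0.0675]), array([ 0.0203, -0.0674])] ear [ 0.002  -0.0283]
```

```bash
python3 - <<'E'
from h import *
np.set_printoptions(precision=4,suppress=True)
c=np.array([.5215,.0337]);a=np.radians(-22.07)
Rf=np.array([[np.cos(a),-np.sin(a)],[np.sin(a),np.cos(a)]]);L=lambda p:(p[:2]-c)@Rf
print([L(atz('w1',u,164,.07)) for u in (272,355)],[L(atz('w2',u,333,.07)) for u in (237,371)],L(arm.get_state()['eef_pos']))
i=cv2.imread('pics/w2.png');t=cv2.imread('pics/t2.png')
z=lambda i,x,y,w,h,k:cv2.resize(i[y:y+h,x:x+w],None,fx=k,fy=k,interpolation=cv2.INTER_CUBIC)
o=np.zeros((600,800,3),np.uint8);o[:,:400]=z(t,230,195,40,60,10);o[:300,400:]=z(i,200,230,200,150,2);o[300:,400:]=z(cv2.imread('pics/s2.png'),310,215,80,60,5)
cv2.imwrite('pics/c3.png',o)
E
```

```text
[array([-0.0229, -0.122 ]), array([ 0.0203, -0.1218])] [array([-0.0232, -0.0762]), array([ 0.0207, -0.0762])] [ 0.0016 -0.0873]
```

View pics/c3.png

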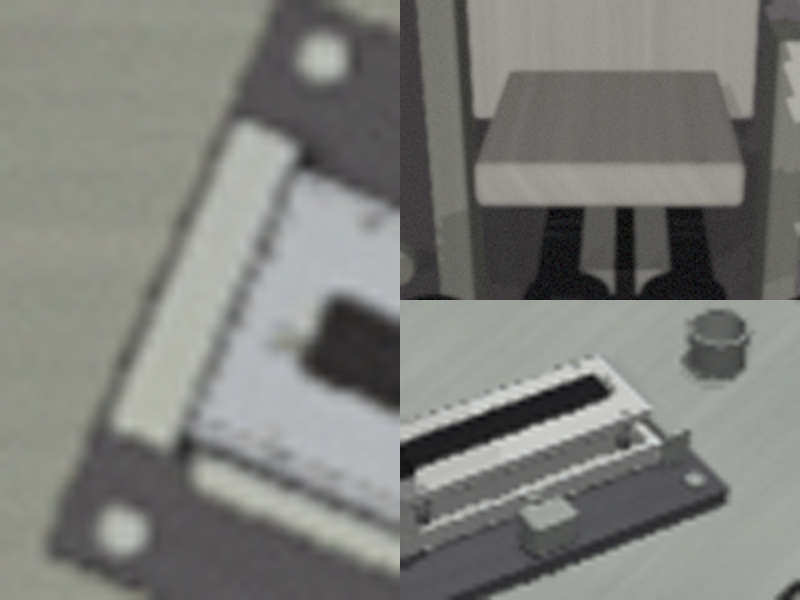

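The carriage lies against the stop bar in both the top and scene crops. It started about 14 mm along its travel, which explains the early hard contact. Now I'll lift and measure the temple at home.

Request:
{"fn": "carry_out", "kwargs": {
  "rows": [
    {"travel":[-0.008,0,0],"spin":0,"grip":0},
    {"travel":[-0.008,0,-0.06],"spin":0,"grip":0.0},
    {"travel":[-0.008,0,-0.12],"spin":0,"grip":0.085},
    {"travel":[0.02,0,-0.18],"spin":0,"grip":0.085},
    {"travel":[0.03,0,-0.2],"spin":0,"grip":0.085},
    {"travel":[0.03,0,-0.2],"spin":0,"grip":0.085},
    {"travel":[0.03,0,-0.2],"spin":0,"grip":0.085}
  ]
}}

```text
time: 4.47
eef_pos: [0.5009, -0.0205, 0.2472]
tcp_rot: [0.829, 0.559, -0.0, -0.001]
contact_force: [-1.0, -0.1, 0.1]
gripper_width: 0.0854
finger_force: 0.0
```

```bash
python3 - <<'E'
from h import *
np.set_printoptions(precision=4,suppress=True)
s=arm.get_state();print(s['time'],s['eef_pos'],s['joint_pos'],s['contact_force'])
i=snap('wrist','w3');cv2.imwrite('pics/w3b.png',cv2.resize(i[:300],None,fx=1.25,fy=1.25))
E
```

```text
4.475 [ 0.5009 -0.0205  0.2472] [-0.1946 -0.0081  1.5749  0.0001  1.5764  0.1899] [-0.9845 -0.0749  0.1186]
```

View pics/w3b.png

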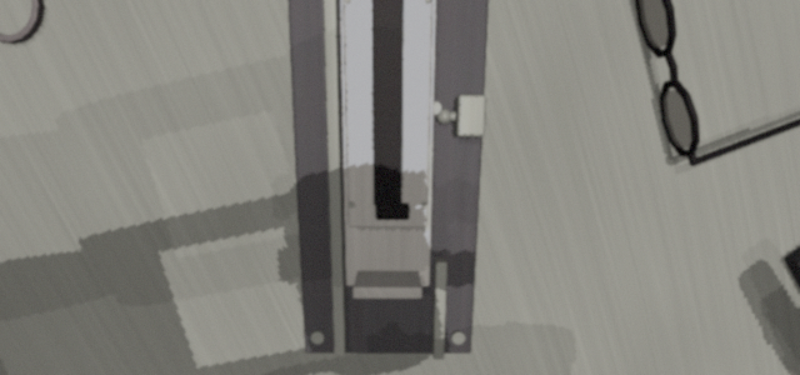

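The ear tip ends at (313.6,175) in full-image pixels, the strip's centre line is at u≈310.4, the bed's −y edge at v≈181 and the tab's outer edge at v≈238. The plunger's ball sits behind the tab-side ridge.

```bash
python3 - <<'E'
from h import *
np.set_printoptions(precision=4,suppress=True)
s=arm.get_state();Rt=R.from_quat(s['tcp_rot']).as_matrix();p=s['eef_pos']
q=dict(ear=(313.6,175.2,.053),stripA=(310.2,155,.053),stripB=(309.8,3,.053),bed=(309.6,181,.048),tabL=(282.5,238.4,.07),tabR=(337.8,238.4,.07))
for n,a in q.items():
    w=atz('w3',*a);print(n,w,'tool',Rt.T@(w-p))
print('plate x', [ (Rt.T@(atz('w3',u,281.6,.012)-p)) for u in (244.8,376)],[ (Rt.T@(atz('w3',u,0,.012)-p)) for u in (231.2,390.4)])
# top view of temple hinge end, home
print('hinge top',Rt.T@(atz('t2',230+15.6,195+33,.053)-p), atz('t2',230+32.7-.05,195+33.3,.053))
print('ear->tri strip h',)
E
```

```text
ear [0.5126 0.007  0.053 ] tool [0.03   0.0009 0.1941]
stripA [0.5161 0.0228 0.053 ] tool [ 0.0459 -0.0018  0.1941]
stripB [0.5566 0.1235 0.053 ] tool [ 0.1545 -0.002   0.194 ]
bed [0.5075 0.0031 0.048 ] tool [ 0.0245 -0.0023  0.1991]
tabL [ 0.4718 -0.028   0.07  ] tool [-0.0177 -0.0238  0.1771]
tabR [ 0.5127 -0.0444  0.07  ] tool [-0.0176  0.0202  0.177 ]
plate x [array([-0.08  , -0.0659,  0.2352]), array([-0.0797,  0.0622,  0.235 ])] [array([ 0.166 , -0.0657,  0.2351]), array([0.166 , 0.0628, 0.2349])]
hinge top [ 0.1874 -0.0136  0.194 ] [0.558  0.1235 0.053 ]
ear->tri strip h
```

Request:
{"fn": "carry_out", "kwargs": {
  "rows": [
    {"travel":[0.055,0,0],"spin":0,"grip":0.085},
    {"travel":[0.08,0,0],"spin":0,"grip":0.085},
    {"travel":[0.08,0,0],"spin":0,"grip":0.085},
    {"travel":[0.08,0,0],"spin":0,"grip":0.085}
  ]
}}

```text
time: 5.03
eef_pos: [0.531, 0.0532, 0.2476]
tcp_rot: [0.829, 0.559, -0.001, -0.0]
contact_force: [-0.0, 0.4, 0.2]
gripper_width: 0.0852
finger_force: 0.0
```

```bash
python3 -c "
from h import *
print(arm.get_state()['eef_pos']);snap('wrist','w4')"
```

```text
[0.5310003  0.05322963 0.24757519]
```

Request:
{"fn": "carry_out", "kwargs": {
  "rows": [
    {"travel":[0.045,-0.02,0],"spin":0,"grip":0.085},
    {"travel":[0.09,-0.04,0],"spin":0,"grip":0.085},
    {"travel":[0.135,-0.06,0],"spin":0,"grip":0.085},
    {"travel":[0.18,-0.08,0],"spin":0,"grip":0.085},
    {"travel":[0.22,-0.095,0],"spin":0,"grip":0.085},
    {"travel":[0.258,-0.104,0],"spin":0,"grip":0.085},
    {"travel":[0.258,-0.104,0],"spin":0,"grip":0.085},
    {"travel":[0.258,-0.104,0],"spin":0,"grip":0.085}
  ]
}}

```text
time: 6.08
eef_pos: [0.5319, 0.331, 0.2482]
tcp_rot: [0.829, 0.559, -0.0, 0.0]
contact_force: [0.2, -0.4, 0.2]
gripper_width: 0.085
finger_force: 0.0
```

```bash
python3 - <<'E'
from h import *
s=arm.get_state();print(s['eef_pos'],s['joint_pos']);i=snap('wrist','w5')
o=np.zeros((600,800,3),np.uint8);w=cv2.imread('pics/w4.png')
o[:,:400]=cv2.resize(w[0:300,210:410],None,fx=2,fy=2,interpolation=2)
o[:,400:]=cv2.resize(i[0:300,210:410],None,fx=2,fy=2,interpolation=2)
cv2.imwrite('pics/d.png',o)
E
```

```text
[0.53192992 0.3309625  0.24815389] [ 4.33782942e-01  2.54234934e-01  1.27998700e+00 -1.98698550e-04
  1.60786119e+00  8.19194316e-01]
```

View pics/d.png

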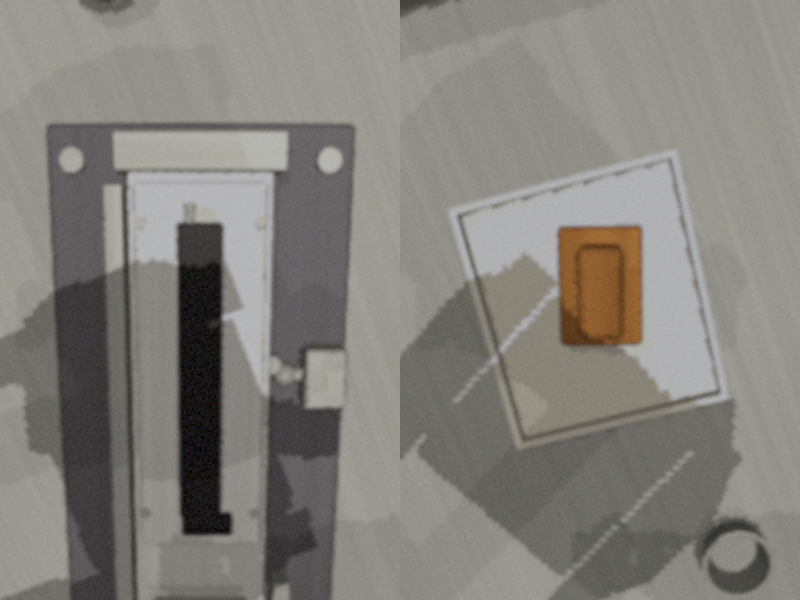

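Left: the temple's hinge end is at (310,111.5) and its ear end at (310,266.5), both in full-image pixels. Right: the block is aligned with the tool, its rib spanning (579–623, 245–338) in the crop.

```bash
python3 - <<'E'
from h import *
np.set_printoptions(precision=4,suppress=True)
d=np.load('pics/w4.npz');Rt=R.from_quat(arm.get_state()['tcp_rot']).as_matrix();p4=np.array([.5310,.0532,.2476])
for n,a in dict(hinge=(310,111.5,.053),ear=(310.5,266.5,.053),bedp=(310,91,.048),stopin=(310,85,.02)).items():
    w=atz('w4',*a);print(n,w,'tool4',Rt.T@(w-p4))
# same ear in both wrist views -> height
print('ear tri',tri(('w4',312,266.5),('w3',313,175.2)))
p=arm.get_state()['eef_pos'];g=lambda x,y,z:Rt.T@(atz('w5',210+(x-400)/2,y/2,z)-p)
for n,a in dict(foot0=(559,227,.025),foot1=(641,345,.025),rib0=(579,245,.059),rib1=(623,338,.059)).items(): print(n,g(*a))
print('rib tri',tri(('w5',210+100.5,291.5/2),('top0',110+137/5-.4,198+165/5-.4)), atz('w5',210+100.5,291.5/2,.059))
print('tray',[atz('w5',210+(x-400)/2,y/2,.014) for x,y in ((449,210),(677,151),(732,402),(518,447))])
E
```

```text
hinge [0.5585 0.127  0.053 ] tool4 [ 0.0787 -0.0023  0.1946]
ear [0.511  0.0089 0.053 ] tool4 [-0.0485 -0.0019  0.1946]
bedp [0.5641 0.141  0.048 ] tool4 [ 0.0938 -0.0023  0.1996]
stopin [0.5661 0.1463 0.02  ] tool4 [ 0.0995 -0.0025  0.2276]
ear tri (array([0.5117, 0.0065, 0.0479]), [np.float64(0.00024935687788321225), np.float64(0.00024935687788315794)])
foot0 [ 0.077  -0.0194  0.2233]
foot1 [0.0278 0.0154 0.2234]
rib0 [ 0.0709 -0.0101  0.1893]
rib1 [0.0356 0.0068 0.1893]
rib tri (array([0.5502, 0.3806, 0.0537]), [np.float64(7.28489111709647e-05), np.float64(7.284891117083272e-05)]) [0.5504 0.381  0.059 ]
tray [array([0.5015, 0.4338, 0.014 ]), array([0.6002, 0.4192, 0.014 ]), array([0.5856, 0.3093, 0.014 ]), array([0.4865, 0.3265, 0.014 ])]
```

Request:
{"fn": "carry_out", "kwargs": {
  "rows": [
    {"travel":[0.053,-0.0018,0.05],"spin":0,"grip":0.07},
    {"travel":[0.053,-0.0018,0.1],"spin":0,"grip":0.06},
    {"travel":[0.053,-0.0018,0.15],"spin":0,"grip":0.06},
    {"travel":[0.053,-0.0018,0.19],"spin":0,"grip":0.06},
    {"travel":[0.053,-0.0018,0.216],"spin":0,"grip":0.06},
    {"travel":[0.053,-0.0018,0.216],"spin":0,"grip":0.06},
    {"travel":[0.053,-0.0018,0.216],"spin":0,"grip":0.01},
    {"travel":[0.053,-0.0018,0.216],"spin":0,"grip":0.01},
    {"travel":[0.053,-0.0018,0.216],"spin":0,"grip":0.01},
    {"travel":[0.053,-0.0018,0.216],"spin":0,"grip":0.01}
  ],
  "grip_force": 50
}}

```text
time: 7.38
eef_pos: [0.5507, 0.382, 0.0341]
tcp_rot: [0.829, 0.559, 0.001, 0.0]
contact_force: [-1.0, -2.2, 7.5]
gripper_width: 0.017
finger_force: 50.1
```

Request:
{"fn": "carry_out", "kwargs": {
  "rows": [
    {"travel":[0,0,-0.02],"spin":0,"grip":0.01},
    {"travel":[0,0,-0.06],"spin":0,"grip":0.01},
    {"travel":[0,0,-0.11],"spin":0,"grip":0.01},
    {"travel":[0,0,-0.11],"spin":0,"grip":0.01},
    {"travel":[0,0,-0.11],"spin":0,"grip":0.01},
    {"travel":[0,0,-0.11],"spin":0,"grip":0.01}
  ]
}}

```text
time: 8.12
eef_pos: [0.5495, 0.3816, 0.1413]
tcp_rot: [0.829, 0.559, -0.001, -0.0]
contact_force: [-0.5, -0.7, -2.7]
gripper_width: 0.0169
finger_force: 49.0
```

```bash
python3 - <<'E'
from h import *
np.set_printoptions(precision=4,suppress=True)
s=arm.get_state();Rt=R.from_quat(s['tcp_rot']).as_matrix();p=s['eef_pos'];print(s['time'],p,s['contact_force'],s['gripper_width'])
T=np.array([.5358,.0707,p[2]]);y=np.array([.3758,.9267,0]);
for k in (.04,0,-.04): print(k,T+k*y,Rt.T@(T+k*y-p))
print(np.degrees(np.arctan2(Rt[0,0],Rt[1,0])))
E
```

```text
8.125 [0.5495 0.3816 0.1413] [-0.5112 -0.7111 -2.6553] 0.016877802719740136
0.04 [0.5508 0.1078 0.1413] [-0.2533  0.104   0.0002]
0 [0.5358 0.0707 0.1413] [-0.2933  0.104   0.0003]
-0.04 [0.5208 0.0336 0.1413] [-0.3333  0.1039  0.0003]
22.040255228242213
```

Request:
{"fn": "carry_out", "kwargs": {
  "rows": [
    {"travel":[-0.042,0.017,0],"spin":0,"grip":0.01},
    {"travel":[-0.084,0.034,0],"spin":0,"grip":0.01},
    {"travel":[-0.126,0.052,0],"spin":0,"grip":0.01},
    {"travel":[-0.169,0.069,0],"spin":0,"grip":0.01},
    {"travel":[-0.211,0.087,0],"spin":0,"grip":0.01},
    {"travel":[-0.24,0.099,0],"spin":0,"grip":0.01},
    {"travel":[-0.2533,0.104,0.02],"spin":0,"grip":0.01},
    {"travel":[-0.2533,0.104,0.04],"spin":0,"grip":0.01},
    {"travel":[-0.2533,0.104,0.05],"spin":0,"grip":0.01},
    {"travel":[-0.2533,0.104,0.05],"spin":0,"grip":0.01}
  ]
}}

```text
time: 9.38
eef_pos: [0.5509, 0.1081, 0.0916]
tcp_rot: [0.829, 0.559, -0.001, -0.0]
contact_force: [0.3, 0.1, -1.7]
gripper_width: 0.0169
finger_force: 49.1
```

```bash
python3 - <<'E'
from h import *
np.set_printoptions(precision=4,suppress=True)
s=arm.get_state();print(s['time'],s['eef_pos'],s['contact_force'],s['moment'])
snap('wrist','w6');t=snap('top','t6');q=snap('scene','s6')
z=lambda i,x,y,w,h,k:cv2.resize(i[y:y+h,x:x+w],None,fx=k,fy=k,interpolation=cv2.INTER_CUBIC)
cv2.imwrite('pics/e.png',np.hstack([z(q,280,205,100,75,4),z(cv2.imread('pics/w6.png'),160,80,300,225,400/300)]))
E
```

```text
9.375 [0.5509 0.1081 0.0916] [ 0.263   0.1067 -1.6681] [ 0.0256 -0.0292  0.0157]
```

Request:
{"fn": "carry_out", "kwargs": {
  "rows": [
    {"travel":[0,0,0.004],"spin":0,"grip":0.01},
    {"travel":[0,0,0.004],"spin":0,"grip":0.01}
  ]
}}

```text
time: 9.78
eef_pos: [0.5513, 0.1081, 0.0882]
tcp_rot: [0.829, 0.559, -0.0, -0.0]
contact_force: [-0.2, 0.6, -1.5]
gripper_width: 0.0175
finger_force: 49.1
```

Request:
{"fn": "carry_out", "kwargs": {
  "rows": [
    {"travel":[0,0,0.003],"spin":0,"grip":0.01},
    {"travel":[0,0,0.003],"spin":0,"grip":0.01}
  ]
}}

```text
time: 10.02
eef_pos: [0.5512, 0.108, 0.0851]
tcp_rot: [0.829, 0.559, -0.0, -0.0]
contact_force: [1.1, -0.5, -2.3]
gripper_width: 0.0169
finger_force: 49.1
```

Request:
{"fn": "carry_out", "kwargs": {
  "rows": [
    {"travel":[0,0,0.003],"spin":0,"grip":0.01},
    {"travel":[0,0,0.003],"spin":0,"grip":0.01}
  ]
}}

```text
time: 10.28
eef_pos: [0.5514, 0.108, 0.0823]
tcp_rot: [0.829, 0.559, 0.0, -0.0]
contact_force: [-0.3, -0.4, 0.1]
gripper_width: 0.0173
finger_force: 49.4
```

Request:
{"fn": "carry_out", "kwargs": {
  "rows": [
    {"travel":[0,0,0.002],"spin":0,"grip":0.01},
    {"travel":[0,0,0.002],"spin":0,"grip":0.01}
  ]
}}

```text
time: 10.52
eef_pos: [0.5515, 0.108, 0.0804]
tcp_rot: [0.829, 0.559, 0.0, 0.0]
contact_force: [-0.6, -0.3, 1.7]
gripper_width: 0.0171
finger_force: 49.5
```

Request:
{"fn": "carry_out", "kwargs": {
  "rows": [
    {"travel":[0,0,0.0025],"spin":0,"grip":0.01},
    {"travel":[0,0,0.0025],"spin":0,"grip":0.01}
  ]
}}

```text
time: 10.78
eef_pos: [0.5514, 0.108, 0.0778]
tcp_rot: [0.829, 0.559, 0.0, 0.0]
contact_force: [-0.7, 0.2, 3.0]
gripper_width: 0.0174
finger_force: 49.7
```

```bash
python3 - <<'E'
from h import *
np.set_printoptions(precision=4,suppress=True)
s=arm.get_state();p=s['eef_pos'];Rt=R.from_quat(s['tcp_rot']).as_matrix()
f=[]
for i in range(4): arm.read_camera('top'); f.append(arm.get_state()['contact_force'])
print(p,np.mean(f,0),s['moment'])
e=np.array([.5208,.0336,p[2]]);print(Rt.T@(e-p))
E
```

```text
[0.5514 0.108  0.0778] [ 0.0541 -0.2333  2.7128] [ 0.0043 -0.0608 -0.0027]
[-0.0805 -0.0005 -0.    ]
```

View pics/e.png

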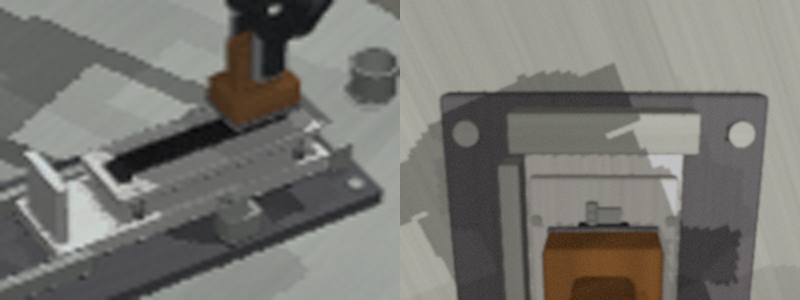

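The block sits over the hinge end, with the sole roughly flush with the strip's end at crop row 228. I'll check that numerically.

```bash
python3 - <<'E'
from h import *
p=np.array([.5509,.1081,.0916]);y=np.array([.3758,.9267,0]);x=np.array([.9267,-.3758,0])
g=lambda u,v,z:[round(float((atz('w6',160+(u-400)*.75,80+v*.75,z)-p)@a)*1e3,1) for a in(x,y)]
print('barrel base/strip end',g(604,222,.053),g(604,227,.053),'foot front top edge',g(545,235,.0825),g(662,235,.0825),'foot bottom front',g(548,230,.0605), 'bed edge',g(604,177,.048),'bed L/R',g(530,200,.048),g(680,200,.048))
E
```

```text
barrel base/strip end [0.1, 21.6] [0.1, 19.8] foot front top edge [-16.9, 27.4] [16.8, 27.5] foot bottom front [-18.3, 21.3] bed edge [0.1, 36.1] bed L/R [-25.5, 27.9] [26.4, 28.0]
```

Request:
{"fn": "carry_out", "kwargs": {
  "rows": [
    {"travel":[-0.003,0,0],"spin":0,"grip":0.01},
    {"travel":[-0.008,0,0],"spin":0,"grip":0.01},
    {"travel":[-0.013,0,0],"spin":0,"grip":0.01},
    {"travel":[-0.018,0,0],"spin":0,"grip":0.01}
  ]
}}

```text
time: 11.48
eef_pos: [0.5445, 0.0909, 0.0779]
tcp_rot: [0.829, 0.559, 0.0, -0.0]
contact_force: [0.0, 3.0, 2.7]
gripper_width: 0.0171
finger_force: 49.8
```

Request:
{"fn": "carry_out", "kwargs": {
  "rows": [
    {"travel":[-0.005,0,0],"spin":0,"grip":0.01},
    {"travel":[-0.01,0,0],"spin":0,"grip":0.01},
    {"travel":[-0.015,0,0],"spin":0,"grip":0.01},
    {"travel":[-0.02,0,0],"spin":0,"grip":0.01},
    {"travel":[-0.025,0,0],"spin":0,"grip":0.01}
  ]
}}

```text
time: 12.1
eef_pos: [0.5351, 0.0678, 0.0778]
tcp_rot: [0.829, 0.559, 0.0, -0.0]
contact_force: [0.9, 2.4, 3.3]
gripper_width: 0.0169
finger_force: 49.8
```

Steady height and force; continuing to the ear tip.

Request:
{"fn": "carry_out", "kwargs": {
  "rows": [
    {"travel":[-0.005,0,0],"spin":0,"grip":0.01},
    {"travel":[-0.01,0,0],"spin":0,"grip":0.01},
    {"travel":[-0.015,0,0],"spin":0,"grip":0.01},
    {"travel":[-0.02,0,0],"spin":0,"grip":0.01},
    {"travel":[-0.025,0,0],"spin":0,"grip":0.01},
    {"travel":[-0.03,0,0],"spin":0,"grip":0.01},
    {"travel":[-0.035,0,0],"spin":0,"grip":0.01},
    {"travel":[-0.038,0,0],"spin":0,"grip":0.01},
    {"travel":[-0.038,0,0],"spin":0,"grip":0.01},
    {"travel":[-0.038,0,0],"spin":0,"grip":0.01}
  ]
}}

```text
time: 13.35
eef_pos: [0.5208, 0.0326, 0.0778]
tcp_rot: [0.829, 0.559, -0.0, 0.0]
contact_force: [-1.3, -3.3, 3.8]
gripper_width: 0.0169
finger_force: 49.7
```

Request:
{"fn": "carry_out", "kwargs": {
  "rows": [
    {"travel":[0,0,-0.015],"spin":0,"grip":0.01},
    {"travel":[0,0,-0.04],"spin":0,"grip":0.01},
    {"travel":[0,0,-0.068],"spin":0,"grip":0.01},
    {"travel":[0,0,-0.068],"spin":0,"grip":0.01},
    {"travel":[0.045,-0.014,-0.068],"spin":0,"grip":0.01},
    {"travel":[0.09,-0.028,-0.068],"spin":0,"grip":0.01},
    {"travel":[0.135,-0.042,-0.068],"spin":0,"grip":0.01},
    {"travel":[0.18,-0.056,-0.068],"spin":0,"grip":0.01},
    {"travel":[0.225,-0.07,-0.068],"spin":0,"grip":0.01},
    {"travel":[0.27,-0.083,-0.068],"spin":0,"grip":0.01}
  ]
}}

```text
time: 14.6
eef_pos: [0.5448, 0.3159, 0.1449]
tcp_rot: [0.829, 0.559, -0.001, -0.0]
contact_force: [0.9, -0.3, -2.0]
gripper_width: 0.0169
finger_force: 49.1
```

Request:
{"fn": "carry_out", "kwargs": {
  "rows": [
    {"travel":[0.04,-0.012,0],"spin":0,"grip":0.01},
    {"travel":[0.0653,-0.0197,0],"spin":0,"grip":0.01},
    {"travel":[0.0653,-0.0197,0.05],"spin":0,"grip":0.01},
    {"travel":[0.0653,-0.0197,0.09],"spin":0,"grip":0.01},
    {"travel":[0.0653,-0.0197,0.104],"spin":0,"grip":0.01},
    {"travel":[0.0653,-0.0197,0.104],"spin":0,"grip":0.01}
  ]
}}

```text
time: 15.35
eef_pos: [0.5514, 0.3821, 0.0415]
tcp_rot: [0.829, 0.559, -0.001, -0.0]
contact_force: [-0.4, -0.5, -1.0]
gripper_width: 0.0172
finger_force: 49.0
```

Request:
{"fn": "carry_out", "kwargs": {
  "rows": [
    {"travel":[0,0,0.004],"spin":0,"grip":0.01},
    {"travel":[0,0,0.007],"spin":0,"grip":0.01},
    {"travel":[0,0,0.0075],"spin":0,"grip":0.01},
    {"travel":[0,0,0.0075],"spin":0,"grip":0.01}
  ]
}}

```text
time: 15.85
eef_pos: [0.5517, 0.3823, 0.0346]
tcp_rot: [0.829, 0.559, 0.0, -0.0]
contact_force: [-0.3, 0.4, -1.2]
gripper_width: 0.017
finger_force: 49.0
```

Request:
{"fn": "carry_out", "kwargs": {
  "rows": [
    {"travel":[0,0,0.001],"spin":0,"grip":0.01},
    {"travel":[0,0,0.001],"spin":0,"grip":0.03},
    {"travel":[0,0,0.001],"spin":0,"grip":0.05},
    {"travel":[0,0,0.001],"spin":0,"grip":0.06},
    {"travel":[0,0,0.001],"spin":0,"grip":0.06},
    {"travel":[0,0,-0.03],"spin":0,"grip":0.06},
    {"travel":[0,0,-0.09],"spin":0,"grip":0.06},
    {"travel":[0,0,-0.15],"spin":0,"grip":0.06},
    {"travel":[-0.05,0,-0.21],"spin":0,"grip":0.06},
    {"travel":[-0.05,0,-0.21],"spin":0,"grip":0.06}
  ]
}}

```text
time: 17.1
eef_pos: [0.533, 0.335, 0.2483]
tcp_rot: [0.829, 0.559, 0.002, 0.0]
contact_force: [-0.1, -0.3, -1.0]
gripper_width: 0.0598
finger_force: 0.0
```

```bash
python3 - <<'E'
from h import *
s=arm.get_state();print(s['time'],s['eef_pos'],s['contact_force'],s['gripper_width'])
w=snap('wrist','w9');t=snap('top','t9');q=snap('scene','s9')
z=lambda i,x,y,w,h,k:cv2.resize(i[y:y+h,x:x+w],None,fx=k,fy=k,interpolation=cv2.INTER_CUBIC)
o=np.zeros((600,800,3),np.uint8);o[:300,:400]=cv2.resize(w,(400,300));o[:300,400:]=z(q,360,160,80,60,5);o[300:,:400]=z(t,230,188,160,120,2.5);o[300:,400:]=z(q,255,215,120,90,10/3)
cv2.imwrite('pics/f.png',o)
# numeric check: carriage unchanged vs home view (top crop around hinge end/stop)
a=cv2.imread('pics/t2.png')[200:245,235:290].astype(int);b=t[200:245,235:290].astype(int);print(np.abs(a-b).mean())
E
```

```text
17.1 [0.53303793 0.33495605 0.24832608] [-0.09625773 -0.33184166 -1.03903919] 0.059787496466217865
6.510841750841751
```

View pics/f.png

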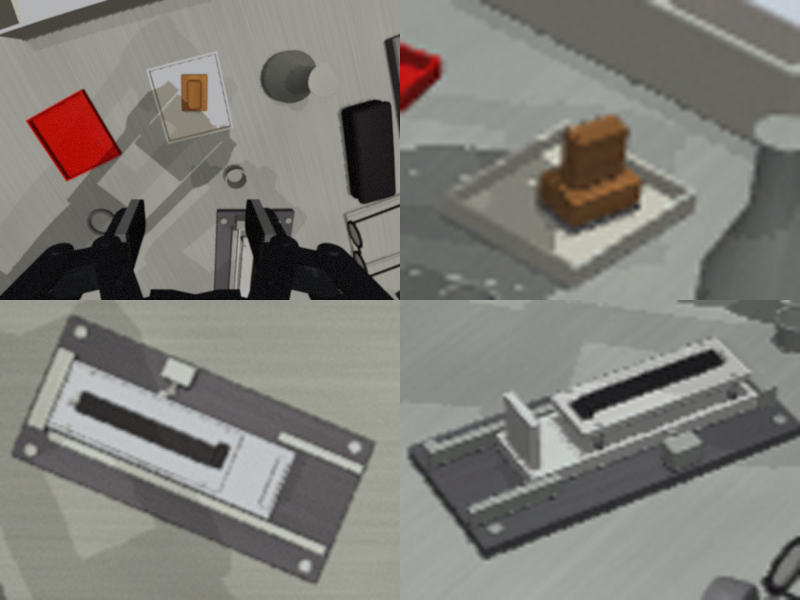

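The block stands upright in its white box. The carriage is against the stop with the bed up, and nothing else has moved.

```bash
python3 -c "
from cell import arm
print(arm.sign_off())"
```

```text
the job is handed in; nothing more can be done
None
```

The job is handed in, with no pass/fail result returned: the carriage is home against the stop, the temple was lapped in one stroke at a steady 6 mm or so of bed depression (estimated from the force), and the block stands upright in its box; while seating the carriage the push peaked at about 115 N at the wrist, just under the 120 N limit.

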